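Tip the spice box lid over, down the drying ramp

TASK

The lid of the spice box leans with its hollow side facing forward and up in one bay of the twin wooden drying rack. Reach in behind it and tip it forward over the ridge, so that it turns over and slides down the ramp of its bay to rest hollow side down against the stop at the foot. Leave the round coaster leaning undisturbed in the other bay.

Things in the scene. Friction and masses are not known exactly. Their poses are not given: they have to be found in the camera images.
- lid: White plastic rectangular lid, a shallow tray 80 x 96 x 12 mm (x, y, z), 70 g. Origin: centre of its flat outer face; z points out of the hollow side, x to its foot. Starts leaning back at 55 degrees to the table in one bay, flat face on the rear posts, hollow side forward; free upper edge 140 mm above the table, 46 mm behind the notch. Once tipped and down, origin at rack x +95, z +48 mm.
- coaster: Plain solid round wooden coaster, 80 mm diameter, 12 mm thick, 60 g, leaning in the rack's other bay in just the same way. Origin: centre of its rear face; z out of the face that shows. To be left alone.
- rack: Fixed pale wooden rack, 246 mm wide, two equal bays centred at y +59 and -59 mm, 108 mm wide between 10 mm cheeks. Origin on the table under the notch line, midway; x points down the ramps, away from the robot (within 20 degrees), z up. Behind the notch each bay has two 55-degree posts, up to x -37, z 116 mm, with a 62 mm gap at the bay's centre, free for closed fingers above z 85.
- notch (a point): Midpoint of the notch, rack x 0, z 75 mm. In front of it a ledge rises to the ridge (x +11, z 83); then slippery steel ramps fall at 30 degrees, 130 mm long, to a stop lip (x +124, 16 mm proud). Cheeks: to z 108 at the notch, 15 mm above the ramp. A piece pushed forward at its upper edge turns about the ridge, topples with that edge some 20 mm past the notch and slides down.
Not all that is in view belongs to the job. There is more than one size of the lid; the job needs the middle-sized.

How it is judged:
By the outcome, as a careful person would: the job done as asked, in the order asked, and still so for the second after the job is handed in, with the robot touching nothing.
It also fails if it takes over 32 s, if anything falls off the work surface, if the arm or the gripper's body presses on something with over 40 N, if the wrist force passes 120 N, or if a joint passes its speed limit or range.

ROBOT

A 6-joint arm with a two-finger parallel gripper is mounted at the origin on the work surface. World frame = base frame: x ahead of the robot, y to its left, z up, the work surface at z = 0. Lengths are in m, angles in rad, forces in N, time in s.
With the tool pointing down it reaches from about 0.35 to 0.725 m from the base axis. Payload 6 kg.
Tool frame: the origin (TCP) lies midway between the tips of the shut fingers; the grasp point (between the pads) lies r.grip_depth behind it (r.grip_depth is the distance from the TCP to the grasp point, in m); z points along the fingers, y is the line along which they close (so a half turn about z gives the same grasp; the last joint's range is limited). The gripper opens to 85 mm and grips with 20 to 120 N. Pads are 22 mm wide; open, the fingers measure 114 mm over their backs; the gripper's body (76 mm by 85 mm) begins 54 mm behind the grasp point. The pads swing forward as they close: fully open they stand 13 mm farther back than shut.
Start: joints at [-0.959, 0.04, 0.085, 0, -1.615, -0.334], TCP at [0.165, -0.577, 0.21] pointing down, gripper open.
Joint ranges: [-2.56, 2.56], [-1.29, 2.01], [-1.08, 1.49], [-3.29, 1.98], [-2.81, -0.18], [-2.99, 2.99]. Speed limits (rad/s): [2.57, 2.57, 3.01, 3.14, 3.14, 3.14].

INTERFACE

Orientations are given as a rotation vector (axis times angle).
In Python, from station import r gives the robot as it stands. The module is installed in compiled form; this text tells all that it offers.
- The arm moves only by the shell command python3 -m handwheel 'ROWS' [FORCE]. ROWS is text: rows parted by semicolons, each of 7 numbers parted by spaces: the opening, from -1 (shut) to 1 (fully open), then the shift along the tool's x, y, z in m, then the turn, a rotation vector about the tool's x, y, z in rad. In form: gripper dx dy dz wx wy wz; .... A call has 1 to 8 rows; each row shifts and turns the commanded pose from where the row before left it, along the tool's axes as they then stand; what a row does not reach is not made up. A row lasts 1/10 s, in which the tool goes at most 50 mm and 8.59 degrees, less where a joint would pass 70% of its speed; a pose out of reach is approached as far as the arm can. A call with a gripper value outside its range is refused whole. The fingers move at their own pace and stop on an object; FORCE is the grip in N (left out, the last holds). Time passes only in rows, so rows that do not move let the fingers close. It gives the time, the measured TCP pose, the force, the opening and the grip force at its end, in the units of the state.
- r.get_state(): the state, without advancing time (a new reading comes with each control period).
- r.capture(name): name is "scene" or "side" or "wrist"; returns the picture (420x560x3 uint8, red, green, blue); there is no depth.
- r.camera_model(name): a dict with "mtx" (3x3 intrinsics, pixels), "extrinsics" (4x4, takes a point from world to camera coordinates). Camera axes: x right, y up, looking along -z (the intrinsics and any distortion apply to the point x, -y, -z); pixel columns grow to the right and rows downward; lengths in m; the calibration is good to about 2 mm. A picture is of the moment at which its call begins: read the wrist's pose just before it. camera_model takes no time and is no camera call; for the wrist camera it gives the pose at the moment of the call.
- r.hand_in(): hands the job in; it is judged then, once.
Trained networks look in the newest picture that a camera, given by its name, has taken for a name from the list of things; names that differ only in an ending like _2 or _b are one class to them, and where a whole thing is asked for, a point or a joint stands for the part that bears it (a point fixed in the world has none). Each returns a list of dicts, best first, with "conf" (0 to 1); they miss things now and then, are a little off and sometimes report something else, mostly with a low value. They report only what shows in the picture. A call takes as long as a camera call. They do not tell look-alikes from the thing itself.
- r.masks_of(camera, label): "region" (420x560 bool, what is visible of it) and "pixel" ([column, row] in pixels, amid what is visible of it).
The state is a dict: "time_s": time; "joints": joint angles; "qd": joint speeds; "joint_efforts": joint torques, N m; "ee_pos": TCP position; "tcp_rot": TCP orientation; "wrist_force": force on the tool from outside, world axes, zero at the start; "moment": the same for the moment, N m; "grip_width": finger opening in m; "grasp_force": force on a finger pad.
Only numpy, scipy, OpenCV 4.12 (cv2) and the standard library are available. Lean on these libraries where they do the work, as an engineer would, in place of code of your own. Each camera call takes 0.05 s, during which the arm holds its last target. There are 200 camera calls.

## Working session

There is one attempt and no reset: what is moved stays moved. The work goes in short steps, Python scripts to look and compute and a shell command to move; the robot and the scene stay as the last step left them, time stands still between calls to the robot, and variables do not carry over. Pictures are saved under pics/ and viewed, at most 10 in all, crops included, and the job is handed in when it is done.

```bash
mkdir -p pics; python3 - <<'E'
from station import r
import cv2,numpy as np
for c in ["scene","side"]:
    im=r.capture(c); cv2.imwrite(f"pics/{c}0.png",im[:,:,::-1])
    for l in ["lid","coaster","rack"]:
        for d in r.masks_of(c,l):
            ys,xs=np.where(d["region"]); print(c,l,round(d["conf"],2),d["pixel"],xs.min(),xs.max(),ys.min(),ys.max(),len(xs))
    m=r.camera_model(c);print(m["mtx"],m["extrinsics"],[k for k in m])
s=r.get_state();print(s["time_s"],s["ee_pos"],s["tcp_rot"],s["grip_width"],r.grip_depth)
E
```

```text
scene lid 0.88 [361.8, 245.0] 316 408 202 289 5266
scene lid 0.84 [228.0, 221.0] 194 261 181 264 3199
scene lid 0.71 [165.4, 260.3] 82 281 152 352 17183
scene lid 0.59 [274.8, 206.0] 256 293 184 221 1164
scene coaster 0.69 [175.3, 179.2] 153 194 152 203 1737
scene rack 0.95 [167.8, 260.1] 82 280 153 352 17296
[[436.76460945   0.         279.59698126]
 [  0.         436.76460945 209.35451511]
 [  0.           0.           1.        ]] [[-0.44314427  0.89644626 -0.00269402  0.20521175]
 [-0.73948472 -0.3638507   0.56637003  0.34017815]
 [ 0.50674007  0.25297582  0.82414667 -1.00494859]
 [ 0.          0.          0.          1.        ]] ['mtx', 'extrinsics']
side lid 0.7 [326.5, 238.3] 305 349 226 252 1099
side lid 0.6 [254.2, 160.8] 229 283 139 183 893
side lid 0.6 [286.7, 310.7] 227 348 265 357 7142
side lid 0.49 [258.3, 185.1] 195 335 130 249 7059
side coaster 0.89 [296.7, 137.7] 279 315 122 153 477
side rack 0.64 [259.2, 186.1] 195 334 130 250 6987
[[438.01000006   0.         282.51355061]
 [  0.         438.01000006 212.39479677]
 [  0.           0.           1.        ]] [[-0.93942127 -0.34262414 -0.00981768  0.49271937]
 [ 0.18764736 -0.53804651  0.82176299 -0.13933982]
 [-0.28683821  0.77013937  0.56974485 -0.57808134]
 [ 0.          0.          0.          1.        ]] ['mtx', 'extrinsics']
0.4 [ 0.16454955 -0.5769137   0.2100062 ] [ 4.34985228e-01 -3.11122460e+00 -5.45628248e-04] 0.08536905341928394 0.0187
```

View pics/scene0.png

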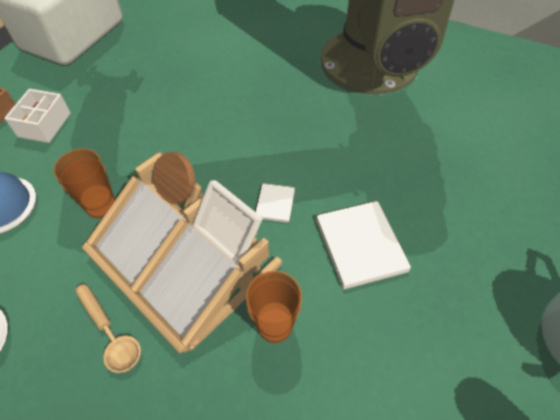

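View pics/side0.png

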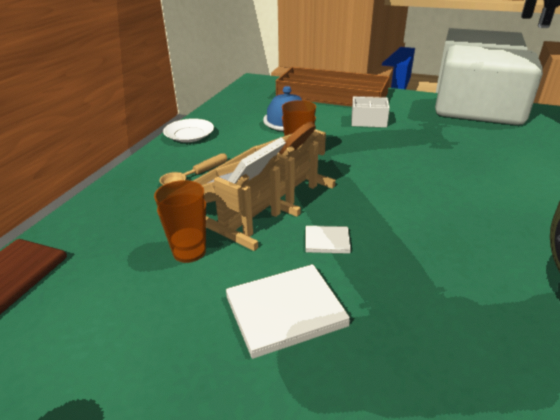

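```bash
python3 - <<'E'
import cv2
im=cv2.imread("pics/scene0.png")[140:360,70:310]
im=cv2.resize(im,None,fx=2.7,fy=2.7,interpolation=cv2.INTER_CUBIC)
cv2.imwrite("pics/crop1.png",im)
E
```

```text
(no output)
```

View pics/crop1.png

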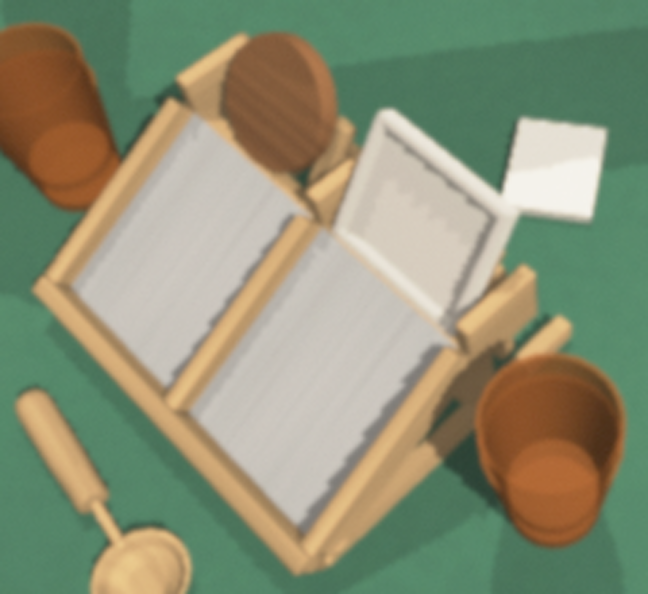

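```bash
cat >h.py <<'E'
import numpy as np
from station import r
def proj(c,P):
    m=r.camera_model(c); E=m["extrinsics"]; p=np.asarray(P)@E[:3,:3].T+E[:3,3]
    q=np.c_[p[:,0],-p[:,1],-p[:,2]]@m["mtx"].T
    return q[:,:2]/q[:,2:]
def r2w(p,P):
    c,s=np.cos(p[2]),np.sin(p[2]); P=np.asarray(P)
    return np.c_[p[0]+c*P[:,0]-s*P[:,1],p[1]+s*P[:,0]+c*P[:,1],P[:,2]]
E
python3 - <<'E'
from h import *
from scipy.optimize import least_squares
R=np.array([[11,-113,83],[11,-5,83],[11,5,83],[11,113,83],[-36,11,147],[-36,107,147],[132,-123,32],[132,123,32]])/1e3
C=np.array([[190,113],[305,212],[325,230],[450,345],[383,109],[517,211],[36,289],[303,573]])/2.7+[70,140]
f=lambda p:(proj("scene",r2w(p,R))-C).ravel()
s=least_squares(f,[.5,-.2,0],loss="soft_l1");print(s.x,np.degrees(s.x[2]));print(f(s.x).reshape(-1,2).round(1))
print(proj("side",r2w(s.x,R[[4,5]])).round(0))
print(r2w(s.x,np.array([[-46,59,140],[0,59,75],[-160,59,140]])/1e3).round(3))
# glass base centre guess, z=0 pixel in crop
m=r.camera_model("scene");E=m["extrinsics"]
for u,v in [(553,490),(70,165)]:
    d=np.linalg.inv(m["mtx"])@[u/2.7+70,v/2.7+140,1]; d=E[:3,:3].T@(d*[1,-1,-1]); o=-E[:3,:3].T@E[:3,3]; print("glass",o-d*o[2]/d[2])
E
```

```text
[ 0.58426606 -0.08826411 -0.2832532 ] -16.229212894740893
[[-0.1  0.5]
 [ 1.2  1.9]
 [-1.8 -1. ]
 [ 2.3  0. ]
 [-3.2  1.4]
 [-4.4  1.8]
 [ 0.3 -4.1]
 [ 2.1 -4.9]]
[[280. 137.]
 [240. 160.]]
[[ 0.557 -0.019  0.14 ]
 [ 0.601 -0.032  0.075]
 [ 0.447  0.013  0.14 ]]
glass [0.64700549 0.08290649 0.        ]
glass [ 0.58992681 -0.30463956  0.        ]
```

```bash
cat >>h.py <<'E'
from scipy.spatial.transform import Rotation as Ro
def need(W,yaw):
    "shift in tool axes to world point W, and turn about tool z so that tool x = -rack x"
    s=r.get_state(); M=Ro.from_rotvec(s["tcp_rot"]).as_matrix()
    x=M[:,0]; a=np.arctan2(x[1],x[0]); d=(yaw+np.pi-a+np.pi)%(2*np.pi)-np.pi
    print("t",s["time_s"],"pos",np.round(s["ee_pos"],4),"tool shift",(M.T@(W-s["ee_pos"])).round(4),"turn z tool",round(-d,4),"deg",round(np.degrees(-d),1),"force",np.round(s["wrist_force"],1))
E
python3 - <<'E'
from h import *
from scipy.optimize import least_squares
R=np.array([[11,-113,83],[11,-5,83],[11,5,83],[11,113,83],[-36,11,147],[-36,107,147]])/1e3
C=np.array([[190,113],[305,212],[325,230],[450,345],[383,109],[517,211]])/2.7+[70,140]
S=np.array([[285,141],[258,171]])
f=lambda p:(proj("scene",r2w(p,R))-C).ravel()
s=least_squares(f,[.5,-.2,0]);print(s.x,np.degrees(s.x[2]));print(f(s.x).reshape(-1,2).round(1))
B=np.array([[-46,11,140],[-46,107,140],[-36,11,147],[-36,107,147],[0,107,75]])/1e3
print("side",proj("side",r2w(s.x,B)).round(0).tolist())
np.save("rack.npy",s.x)
W=r2w(s.x,[[-.11,.059,.21]])[0];print(W);need(W,s.x[2])
print("start px",proj("scene",[[.165,-.577,.21],[.165,-.577,0],W]).round(0).tolist())
E
```

```text
[ 0.58251459 -0.08755197 -0.28460645] -16.306748263926618
[[ 1.  -0.2]
 [ 2.3  1.2]
 [-0.8 -1.7]
 [ 3.2 -0.7]
 [-2.1  0.7]
 [-3.3  1.1]]
side [[285.0, 143.0], [247.0, 166.0], [280.0, 137.0], [241.0, 160.0], [227.0, 194.0]]
[ 4.93505645e-01 -3.96390401e-05  2.10000000e-01]
t 0.4 pos [ 0.1645 -0.5769  0.21  ] tool shift [-4.746e-01  4.645e-01  1.000e-04] turn z tool 0.5624 deg 32.2 force [ 0.9 -0.2 -0.2]
start px [[91.0, -58.0], [122.0, 34.0], [269.0, 139.0]]
```

```bash
python3 -m handwheel '-1 -0.033 0.032 0 0 0 0;-1 -0.033 0.032 0 0 0 0;-1 -0.033 0.032 0 0 0 0;-1 -0.033 0.032 0 0 0 0;-1 -0.033 0.032 0 0 0 0;-1 -0.033 0.032 0 0 0 0;-1 -0.033 0.032 0 0 0 0;-1 -0.033 0.032 0 0 0 0' 40
python3 -m handwheel '-1 -0.033 0.032 0 0 0 0;-1 -0.033 0.032 0 0 0 0;-1 -0.033 0.032 0 0 0 0;-1 -0.033 0.032 0 0 0 0;-1 0 0 0 0 0 0.14;-1 0 0 0 0 0 0.14;-1 0 0 0 0 0 0.14;-1 0 0 0 0 0 0.14'
python3 - <<'E'
from h import *
p=np.load("rack.npy");need(r2w(p,[[-.11,.059,.12]])[0],p[2])
E
```

```text
time_s: 1.2
ee_pos: [0.3487, -0.2567, 0.2105]
tcp_rot: [-0.435, 3.11, -0.0]
wrist_force: [0.7, -0.4, 0.1]
grip_width: 0.0
grasp_force: 0.0
time_s: 2.0
ee_pos: [0.4401, -0.0989, 0.2103]
tcp_rot: [0.45, 3.109, 0.0]
wrist_force: [-0.7, -1.2, 0.1]
grip_width: 0.0
grasp_force: 0.0
t 2.0 pos [ 0.4401 -0.0989  0.2103] tool shift [-0.0232  0.1099  0.0903] turn z tool -0.0029 deg -0.2 force [-0.7 -1.2  0.1]
```

```bash
python3 -m handwheel '-1 -0.008 0.037 0 0 0 0;-1 -0.008 0.037 0 0 0 0;-1 -0.007 0.036 0 0 0 0;-1 0 0 0.03 0 0 0;-1 0 0 0.03 0 0 0;-1 0 0 0.02 0 0 0;-1 0 0 0.01 0 0 0;-1 0 0 0 0 0 0'
python3 - <<'E'
from h import *
import cv2
p=np.load("rack.npy");need(r2w(p,[[-.06,.059,.12]])[0],p[2])
a=r.capture("scene")[140:360,120:340];b=r.capture("side")[100:320,180:400]
cv2.imwrite("pics/s2.png",cv2.resize(np.hstack([a,b])[:,:,::-1],None,fx=1.8,fy=1.8))
E
```

```text
time_s: 2.8
ee_pos: [0.4922, -0.0001, 0.1191]
tcp_rot: [-0.442, -3.108, 0.001]
wrist_force: [0.7, 0.0, -0.0]
grip_width: -0.0002
grasp_force: 0.0
t 2.8 pos [ 4.922e-01 -1.000e-04  1.191e-01] tool shift [-0.0513  0.0003 -0.001 ] turn z tool 0.0023 deg 0.1 force [ 0.7  0.  -0. ]
```

View pics/s2.png

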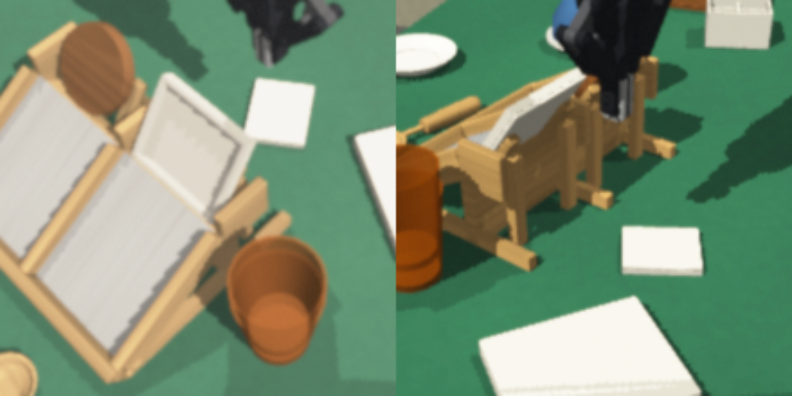

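The fingers stand behind the lid (scene crop 265,55; lid's upper edge at about 210,105), in line with its bay's middle; coaster untouched. Approach and start pushing slowly.

```bash
python3 -m handwheel '-1 -0.02 0 0 0 0 0;-1 -0.02 0 0 0 0 0;-1 -0.01 0 0 0 0 0;-1 -0.01 0 0 0 0 0;-1 -0.01 0 0 0 0 0;-1 -0.01 0 0 0 0 0;-1 -0.01 0 0 0 0 0;-1 0 0 0 0 0 0'
python3 - <<'E'
from h import *
import cv2
p=np.load("rack.npy");need(r2w(p,[[.02,.059,.12]])[0],p[2])
a=r.capture("scene")[140:360,120:340];b=r.capture("side")[100:320,180:400]
cv2.imwrite("pics/s3.png",cv2.resize(np.hstack([a,b])[:,:,::-1],None,fx=1.8,fy=1.8))
E
```

```text
time_s: 3.7
ee_pos: [0.5866, -0.0273, 0.1381]
tcp_rot: [0.436, 3.085, -0.001]
wrist_force: [-11.2, 0.1, 51.5]
grip_width: 0.0002
grasp_force: 26.0
t 3.7 pos [ 0.5866 -0.0273  0.1381] tool shift [-0.0326 -0.0001  0.019 ] turn z tool 0.0036 deg 0.2 force [-11.2   0.1  51.5]
```

View pics/s3.png

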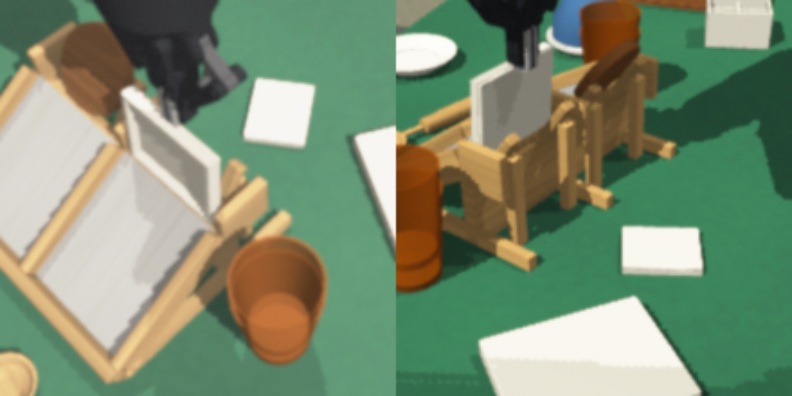

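The lid is nearly upright with the fingers behind its upper edge, but its edge is jammed upward against the fingers (51 N, 19 mm deflection). I'll raise the command to relieve that before pushing on.

```bash
python3 -m handwheel '-1 0 0 -0.01 0 0 0;-1 0 0 -0.008 0 0 0;-1 0 0 0 0 0 0'
python3 - <<'E'
from h import *
p=np.load("rack.npy");need(r2w(p,[[.02,.059,.12]])[0],p[2])
import cv2
b=r.capture("side")[100:250,220:400]
cv2.imwrite("pics/s4.png",cv2.resize(b[:,:,::-1],None,fx=4,fy=4,interpolation=cv2.INTER_CUBIC))
E
```

```text
time_s: 4.1
ee_pos: [0.5796, -0.0248, 0.1394]
tcp_rot: [0.442, 3.109, 0.001]
wrist_force: [0.1, 0.1, 0.8]
grip_width: 0.0001
grasp_force: 0.0
t 4.1 pos [ 0.5796 -0.0248  0.1394] tool shift [-0.0403 -0.0006  0.0194] turn z tool 0.0024 deg 0.1 force [0.1 0.1 0.8]
```

View pics/s4.png

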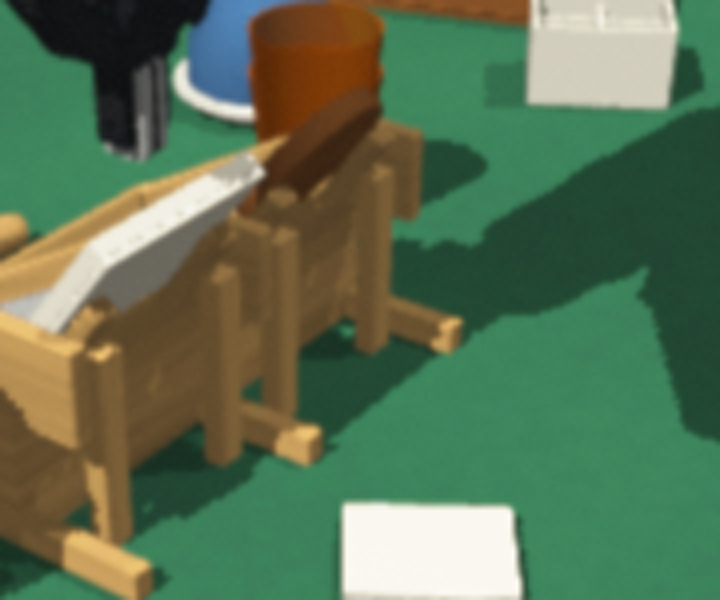

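```bash
python3 - <<'E'
from h import *
from scipy.optimize import least_squares
p=np.load("rack.npy")
def tri(a,b):
    s=least_squares(lambda P:np.r_[(proj("scene",[P])-a)[0],(proj("side",[P])-b)[0]],[.58,-.03,.15]);P=s.x
    c,q=np.cos(p[2]),np.sin(p[2]);d=P-[p[0],p[1],0];print("rack mm",(1e3*np.r_[c*d[0]+q*d[1],-q*d[0]+c*d[1],P[2]]).round(),s.fun.round(1))
# s3 top corners of lid
tri([189.4,190],[266,125]);tri([241,226],[224,144])
# foot/near lower corner side (475,145) ; scene (218,215)
tri([241,258],[224,181])
# s4: leaning lid far top corner; from first images
tri([212.6,180.6],[284,141]);tri([261.5,218.5],[246,161])
print(proj("side",r.get_state()["ee_pos"][None]),proj("scene",r.get_state()["ee_pos"][None]))
E
```

```text
rack mm [ -3.   8. 157.] [-0.2 -0.9 -0.8  0.7]
rack mm [ -5. 108. 165.] [ 0.1  0.4  0.4 -0.3]
rack mm [  4. 109.  98.] [-0.3 -0.9 -0.9  0.7]
rack mm [-42.   9. 141.] [-0.  -0.1 -0.   0. ]
rack mm [-42. 106. 145.] [-0.5 -1.6 -1.3  1.2]
[[254.20347708 150.99437407]] [[226.10401833 210.08138048]]
```

```bash
python3 - <<'E'
from h import *
import cv2
s=r.get_state();print(s["time_s"],s["ee_pos"],s["wrist_force"],s["qd"].round(3) if hasattr(s["qd"],"round") else s["qd"])
a=r.capture("scene");b=r.capture("side")
print(proj("side",s["ee_pos"][None]),proj("scene",s["ee_pos"][None]))
f=lambda i:cv2.resize(i,None,fx=4,fy=4,interpolation=cv2.INTER_CUBIC)[:,:,::-1]
cv2.imwrite("pics/s5.png",np.hstack([f(a[140:285,160:260]),f(b[90:235,205:305])]))
E
```

```text
4.15 [ 0.57917475 -0.02472361  0.1379165 ] [-0.40505049 -0.29335129  0.0383522 ] [-0.002  0.017 -0.024 -0.006  0.005 -0.   ]
[[254.20347708 150.99437407]] [[226.10401833 210.08138048]]
```

View pics/s5.png

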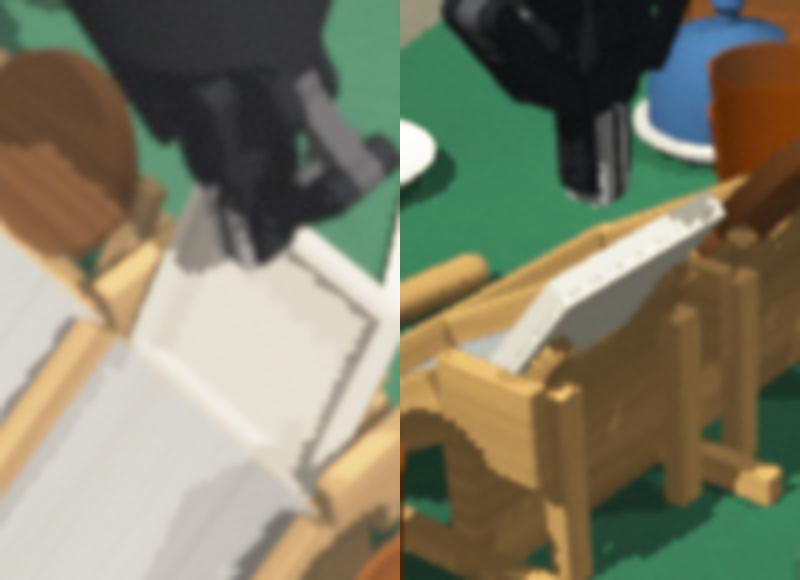

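```bash
python3 - <<'E'
from h import *
from scipy.optimize import least_squares
p=np.load("rack.npy")
def tri(a,b):
    s=least_squares(lambda P:np.r_[(proj("scene",[P])-a)[0],(proj("side",[P])-b)[0]],[.58,-.03,.15]);P=s.x
    c,q=np.cos(p[2]),np.sin(p[2]);d=P-[p[0],p[1],0];print(P.round(3),"rack mm",(1e3*np.r_[c*d[0]+q*d[1],-q*d[0]+c*d[1],P[2]]).round(),s.fun.round(1))
tri([221,206],[253.7,140])
tri([221,206],[251,138])
for x in (-.011,.011):
  for y in (-.013,.013):
    P=r.get_state()["ee_pos"]+np.array([x,y,0]);print(proj("side",[P]).round(),proj("scene",[P]).round())
need(r2w(p,[[-.11,.059,.119]])[0],p[2])
E
```

```text
[ 0.583 -0.029  0.152] rack mm [-16.  56. 152.] [-0.3 -1.2 -1.   0.9]
[ 0.586 -0.027  0.157] rack mm [-14.  59. 157.] [-0.2 -0.9 -0.8  0.7]
[[264. 149.]] [[222. 201.]]
[[258. 156.]] [[238. 208.]]
[[251. 147.]] [[214. 213.]]
[[245. 154.]] [[230. 220.]]
t 4.25 pos [ 0.5787 -0.0249  0.1367] tool shift [0.0887 0.0001 0.0179] turn z tool 0.0024 deg 0.1 force [ 0.   0.3 -1.1]
```

The visible fingertip sits about 15 mm higher than the TCP reading, so the push at 0.119 only caught the lid's edge and then slipped over it. The lid fell back undisturbed. I'll go back over it and come in lower.

```bash
python3 -m handwheel '-1 0 0 -0.03 0 0 0;-1 0 0 -0.02 0 0 0;-1 0.03 0 0 0 0 0;-1 0.03 0 0 0 0 0;-1 0.03 0 0 0 0 0;-1 0 0 0.03 0 0 0;-1 0 0 0.03 0 0 0;-1 0 0 0.03 0 0 0' && python3 -m handwheel '-1 -0.02 0 0 0 0 0;-1 -0.02 0 0 0 0 0;-1 -0.01 0 0 0 0 0;-1 -0.01 0 0 0 0 0;-1 -0.01 0 0 0 0 0;-1 -0.01 0 0 0 0 0'
python3 - <<'E'
from h import *
p=np.load("rack.npy");need(r2w(p,[[.015,.059,.097]])[0],p[2])
E
```

```text
time_s: 5.05
ee_pos: [0.4921, 0.0002, 0.0962]
tcp_rot: [-0.441, -3.109, 0.0]
wrist_force: [0.5, -0.5, 0.3]
grip_width: -0.0001
grasp_force: 0.0
time_s: 5.65
ee_pos: [0.5702, -0.0222, 0.0982]
tcp_rot: [-0.442, -3.11, -0.0]
wrist_force: [0.5, -0.2, -0.1]
grip_width: 0.0
grasp_force: 0.1
t 5.65 pos [ 0.5702 -0.0222  0.0982] tool shift [-0.0452 -0.0004  0.0012] turn z tool 0.0025 deg 0.1 force [ 0.5 -0.2 -0.1]
```

```bash
python3 -m handwheel '-1 -0.008 0 0 0 0 0;-1 -0.008 0 0 0 0 0;-1 -0.008 0 0 0 0 0;-1 -0.008 0 0 0 0 0;-1 -0.008 0 0 0 0 0;-1 -0.005 0 0 0 0 0;-1 0 0 0 0 0 0;-1 0 0 0 0 0 0'
python3 - <<'E'
from h import *
import cv2
p=np.load("rack.npy");need(r2w(p,[[.015,.059,.097]])[0],p[2])
a=r.capture("scene")[140:360,70:310];b=r.capture("side")[100:320,180:400]
cv2.imwrite("pics/s6.png",cv2.resize(np.hstack([a,b])[:,:,::-1],None,fx=1.7,fy=1.7))
E
```

```text
time_s: 6.45
ee_pos: [0.6127, -0.0347, 0.0978]
tcp_rot: [-0.442, -3.11, 0.0]
wrist_force: [0.5, -0.2, -0.3]
grip_width: 0.0002
grasp_force: 0.0
t 6.45 pos [ 0.6127 -0.0347  0.0978] tool shift [-0.0009 -0.0002  0.0008] turn z tool 0.0023 deg 0.1 force [ 0.5 -0.2 -0.3]
```

View pics/s6.png

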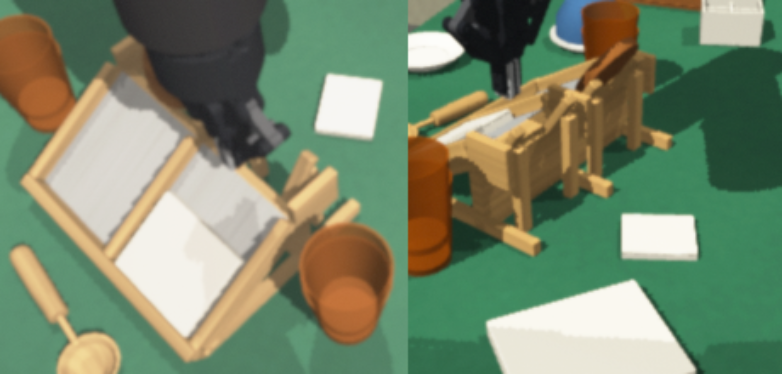

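The lid has turned over and lies flat face up at the foot of its ramp (scene crop 180,265), against the stop. The coaster still leans in its bay (side crop 610,65). Next I retract straight up and back, then verify.

```bash
python3 -m handwheel '-1 0 0 -0.03 0 0 0;-1 0 0 -0.04 0 0 0;-1 0 0 -0.04 0 0 0;-1 0.04 0 0 0 0 0;-1 0.04 0 0 0 0 0;-1 0.04 0 0 0 0 0;-1 0.04 0 0 0 0 0;-1 0 0 0 0 0 0'
python3 - <<'E'
from h import *
import cv2
p=np.load("rack.npy");A=r.capture("scene");B=r.capture("side")
for l in("lid","coaster"):print(l,[(round(d["conf"],2),d["pixel"]) for d in r.masks_of("scene",l)])
print("expected lid px",proj("scene",r2w(p,[[.095,.059,.048]])).round(0))
a=A[140:360,70:310];b=B[100:320,180:400]
cv2.imwrite("pics/s7.png",cv2.resize(np.hstack([a,b])[:,:,::-1],None,fx=1.7,fy=1.7))
E
```

```text
time_s: 7.35
ee_pos: [0.4567, 0.0106, 0.21]
tcp_rot: [0.438, 3.107, 0.005]
wrist_force: [-0.3, 0.3, 0.5]
grip_width: 0.0003
grasp_force: 0.0
lid [(0.96, [361.0, 241.0]), (0.93, [175.6, 291.9]), (0.6, [274.2, 203.9])]
coaster [(0.74, [177.2, 179.7])]
expected lid px [[174. 294.]]
```

View pics/s7.png

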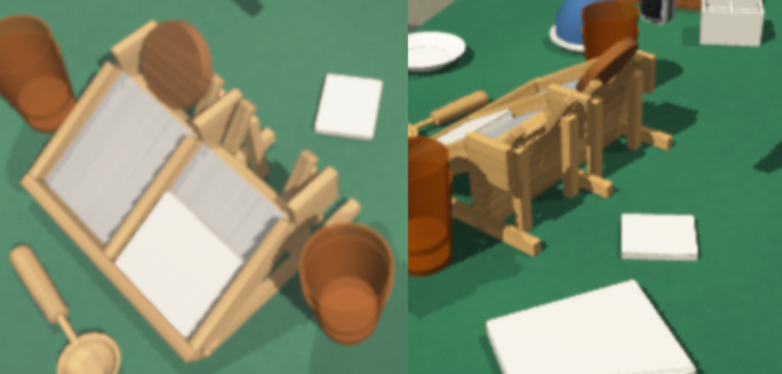

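The lid is at pixel (176,292), against an expected (174,294), flat face up against the stop. The coaster still leans as it did, and the arm is clear of everything.

```bash
python3 -c "from station import r; print(r.hand_in())"
```

```text
the job is handed in; nothing more can be done
None
```

The lid was tipped over and lies hollow side down against the stop in its bay, with the coaster still leaning undisturbed; it took a second push, after the first slipped over the lid's edge at up to 51 N measured at the wrist, and I handed the job in at about 7.5 s.

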